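Tip the standing snap box flat and push it home into its bay

TASK

The blue snap box stands on its edge beside the low plywood bay, white lid facing left. Push it over to the right with the fingers so that it drops flat on the table with the lid up, then gently push it along the table into the bay, between the side cheeks, until its leading long side is flush against the back board. Only push the box, never grip or lift it, and leave the bottles, spools, stamp and glue stick around it where they are.

Things in the scene. Friction and masses are not known exactly. Their poses are not given: they have to be found in the camera images.
- box: Blue plastic snap box with a white lid, shut, 102 x 161 x 46 mm, 0.2 to 0.45 kg. Origin: centre of its underside; x points from its catch side to its hinge side (102 mm), y along its length (161 mm), z out of the lid. At the start it stands on its long catch side, lid facing left (+y, within 25 degrees), x nearly up (resting on the lid's rim, it leans about 5 degrees to the right, toward the bay), top at z = 96 mm.
- box_center (a point): Middle of the box, half-way up its height; for the standing box about 47 mm above the table.
- box_back (a point): Middle of the lid's rim on the box's hinge side, 51 mm along box x from the origin and 40 mm above the underside: the part that meets the back board. The lid's rim overhangs the blue walls by about 3 mm all round. On the opposite (catch) side the rim lies 48 mm from the origin.
- box_front_edge (a point): Middle of the long bottom edge of the box on its catch side, 45 mm along -x of the box from its origin. It lies on the table both when the box stands and when it lies flat: the box tips over this edge.
- bay: Three-sided plywood bay fixed to the table, open to the left. Origin: on the table, at the middle of the back board's inner face; x points into the back board (to the right, -y of the world, within 8 degrees), y along it. Back board 234 mm long, 52 mm high, 12 mm thick; two side cheeks 34 mm high, 12 mm thick, reach 55 mm forward from the back board's face; 210 mm clear between them. The table itself is its floor.
- stamp: Wooden hand stamp with a turned knob, 34 x 50 x 57 mm tall. Bystander, loose; origin at the middle of its underside; z up.
- glue_stick: Yellow glue stick standing up, 23 mm round, 89 mm tall. Bystander, loose; origin at the middle of its underside; z up.
- spool_yellow: Yellow thread spool standing up, 28 mm round, 38 mm tall. Bystander, loose; origin on the table, 8 mm off its axis; z up.
- spool_red: Red thread spool standing up, 28 mm round, 38 mm tall. Bystander, loose; origin on the table, 8 mm off its axis; z up.
- paint_sky: Sky-blue paint bottle with a white cap, 34 mm round, 100 mm tall. Bystander, loose; origin at the middle of its underside; z up.
- paint_white: White paint bottle, 74 mm round, 135 mm tall. Bystander, loose; origin at the middle of its underside; z up.
- paint_brown: Brown paint bottle with a white cap, 52 mm round, 135 mm tall. Bystander, loose; origin at the middle of its underside; z up.
- paint_orange: Orange paint bottle, 38 mm round, 75 mm tall. Bystander, loose; origin at the middle of its underside; z up.

How it is judged:
By the outcome, as a careful person would: the job done as asked, in the order asked, and still so for the second after the job is handed in, with the robot touching nothing.
It also fails if it takes over 48 s, if anything falls off the work surface, if the arm or the gripper's body presses on something with over 40 N, if the wrist force passes 120 N, or if a joint passes its speed limit or range.

ROBOT

A 6-joint arm with a two-finger parallel gripper is mounted at the origin on a cart in front of the work surface, level with it; the furniture and walls round the work are solid. World frame = base frame: x ahead of the robot, y to its left, z up, the work surface at z = 0. Lengths are in m, angles in rad, forces in N, time in s.
With the tool pointing down it reaches from about 0.35 to 0.85 m from the base axis. Payload 8.1 kg.
Tool frame: the origin (TCP) lies at the very end of the fingers, on their centre line; the grasp point (between the pads) lies 19 mm behind it; z points along the fingers, y is the direction in which the jaws open and shut (so a half turn about z gives the same grasp; the last joint's range is limited). The gripper opens to 93 mm and grips with 3 to 60 N. Pads are 15 mm wide; open, the fingers measure 128 mm over their backs; the gripper's body (75 mm by 188 mm) begins 65 mm behind the grasp point.
Start: joints at [-0.085, 0.13, 1.488, -0, 1.523, -0.085], TCP at [0.6, 0, 0.187] pointing down, gripper open.
Joint ranges: [-2.96, 2.96], [-0.89, 2.26], [0.02, 2.5], [-1.34, 4.48], [0, 2.73], [-2.66, 2.66]. Speed limits (rad/s): [2.39, 2.39, 2.79, 3.14, 3.14, 3.14].

INTERFACE

Orientations are given as a rotation vector (axis times angle).
In Python, from plant import robot gives the robot as it stands.
- The arm moves only by the shell command python3 -m creep 'ROWS' [FORCE]. ROWS is JSON, a list of rows, each an object of numbers: "x", "y", "z": the shift along the world's x, y, z in m; "wx", "wy", "wz": the turn, a rotation vector about the world's x, y, z in degrees; "hand": the finger opening in m, from 0 to 0.093. A call has 1 to 10 rows; each row shifts and turns the commanded pose from where the row before left it; what a row does not reach is not made up. A row lasts 1/8 s, in which the tool goes at most 62.5 mm and 10.7 degrees, less where a joint would pass 70% of its speed; a pose out of reach is approached as far as the arm can. A call is refused whole if a number of a shift passes 0.0625 or a number of a turn 10.7, either way. A call with a gripper value outside its range is refused whole. The fingers move at their own pace and stop on an object; FORCE is the grip in N (left out, the last holds). Time passes only in rows, so rows that do not move let the fingers close. It gives the time, the measured TCP pose, the force and the opening at its end, in the units of the state.
- robot.read_state(): the state, without advancing time (a new reading comes with each control period).
- robot.read_camera(name): name is "scene" or "side" or "wrist"; returns (picture, depth): 420x560x3 uint8, red, green, blue; 420x560 float32, m along the optical axis (not along the pixel's ray), 0 where there is no reading.
- robot.camera_info(name): a dict with "fov_y" (degrees; the focal length in pixels is half the picture's height over the tangent of half this angle, whatever the lens; pixels are square), "cx", "cy" (the principal point, pixels), "rvec" (rotation vector, rad) and "tvec" (3), from world to camera coordinates, as OpenCV has them. Camera axes: x right, y down, z forward; pixel columns grow to the right and rows downward; lengths in m; the calibration is good to about 2 mm. A picture is of the moment at which its call begins: read the wrist's pose just before it. camera_info takes no time and is no camera call; for the wrist camera it gives the pose at the moment of the call.
- robot.close_job(): hands the job in, once; it reports no verdict.
The state is a dict: "t": time; "q": joint angles; "dq": joint speeds; "joint_torque": joint torques, N m; "tool_pos": TCP position; "orientation": TCP orientation; "force": force on the tool from outside, world axes, zero at the start; "wrist_torque": the same for the moment, N m; "opening": finger opening in m.
Only numpy, scipy, OpenCV 4.12 (cv2) and the standard library are available. Lean on these libraries where they do the work, as an engineer would, in place of code of your own. Each camera call takes 0.05 s, during which the arm holds its last target. There are 200 camera calls.

## Working session

There is one attempt and no reset: what is moved stays moved. The work goes in short steps, Python scripts to look and compute and a shell command to move; the robot and the scene stay as the last step left them, time stands still between calls to the robot, and variables do not carry over. Pictures are saved under pics/ and viewed, about 8 in all and at most 12, crops included, and the job is handed in when it is done.

```bash
mkdir -p pics; ls; cat > h.py <<'E'
import numpy as np, cv2
from plant import robot
def grab(n):
    i=robot.camera_info(n); p,d=robot.read_camera(n); return p,d,i
def world(d,i):
    h,w=d.shape; f=h/2/np.tan(np.radians(i["fov_y"])/2)
    v,u=np.mgrid[:h,:w]
    c=np.stack([(u-i["cx"])/f*d,(v-i["cy"])/f*d,d],-1)
    R=cv2.Rodrigues(np.array(i["rvec"],float))[0]
    W=(c-np.array(i["tvec"]))@R
    W[d==0]=np.nan
    return W
def save(p,n): cv2.imwrite("pics/"+n,p[:,:,::-1])
E
python3 - <<'E'
from h import *
for n in("scene","side"):
    p,d,i=grab(n); save(p,n+"0.png"); np.savez("/tmp/"+n,p=p,W=world(d,i))
    print(n,i)
print(robot.read_state())
E
```

```text
pics
scene {'fov_y': 51.058824392264356, 'cx': 273.19546266712115, 'cy': 206.19736899987083, 'rvec': array([ 2.1306862 , -1.32392097,  0.47644111]), 'tvec': array([-0.51237114,  0.23765988,  1.00301905])}
side {'fov_y': 45.72245472351186, 'cx': 277.5956955648835, 'cy': 218.25711329247514, 'rvec': array([ 2.14516736, -0.73365194,  0.3245027 ]), 'tvec': array([-0.55785974,  0.06332265,  1.08330888])}
{'t': 0.1, 'q': array([-8.54040225e-02,  1.31077055e-01,  1.48913941e+00, -9.73164398e-06,
        1.52304893e+00, -8.53758345e-02]), 'dq': array([ 0.00132519, -0.00163876, -0.0051774 , -0.00156547, -0.00049207,
       -0.00032992]), 'joint_torque': array([ 2.89806376e-03, -5.61339462e+01, -4.93095982e+01,  7.72326719e-02,
        2.89617141e-02, -2.83941080e-05]), 'tool_pos': array([5.99428941e-01, 6.48247647e-05, 1.85814555e-01]), 'orientation': array([-2.22057168e+00, -2.22051014e+00,  1.70371462e-03]), 'force': array([-0.25269738, -0.44950866, -0.14238673]), 'wrist_torque': array([-0.05660729,  0.0484108 ,  0.03274231]), 'opening': 0.09254899903874508}
```

View pics/scene0.png

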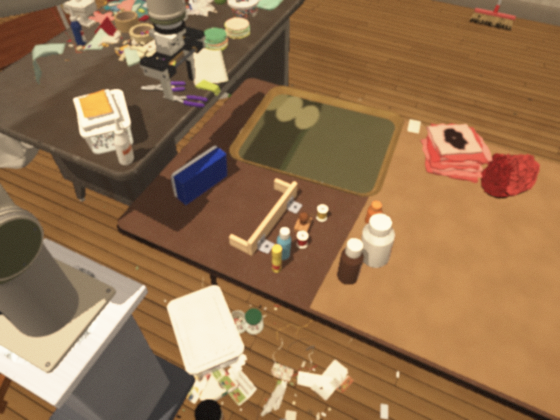

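View pics/side0.png

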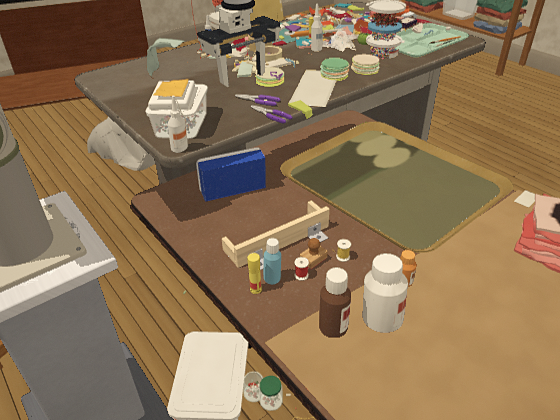

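The pictures show the standing blue box (scene ~(200,175)), bay (265,215) with the bystanders behind/right of it. Next I measure the box and the bay.

```bash
python3 - <<'E'
from h import *
def proj(i,P):
    f=210/np.tan(np.radians(i["fov_y"])/2)
    K=np.array([[f,0,i["cx"]],[0,f,i["cy"]],[0,0,1]]);return cv2.projectPoints(np.array(P,float),np.array(i["rvec"]),np.array(i["tvec"]),K,None)[0][:,0].round()
for n in("scene","side"):
    z=np.load(f"/tmp/{n}.npz");p=z["p"];W=z["W"]
    print(n,proj(robot.camera_info(n),[[0,0,0],[.6,0,.187],[.6,0,0]]).tolist())
    hsv=cv2.cvtColor(p,cv2.COLOR_RGB2HSV)
    X,Y,Z=W[...,0],W[...,1],W[...,2]
    blue=(hsv[...,0]>108)&(hsv[...,0]<130)&(hsv[...,1]>150)&(hsv[...,2]>60)&(Z>-.01)&(Z<.15)
    k,l,s,c=cv2.connectedComponentsWithStats(blue.astype(np.uint8))
    for j in range(1,k):
        if s[j,4]>100:
            q=W[l==j];print("blue",s[j],np.nanpercentile(q,[1,50,99],axis=0).round(3).tolist())
            for a,b in((.01,.03),(.04,.06),(.07,.09),(.092,.1)):
                m=q[(q[:,2]>a)&(q[:,2]<b)]
                if len(m)>20: print(a,b,len(m),cv2.minAreaRect((m[:,:2]).astype(np.float32)),np.median(m,0).round(3))
    # raised things
    m=((Z>.012)&(Z<.16)&(X>.3)&(X<.95)&(Y>-.45)&(Y<.45)).astype(np.uint8)
    k,l,s,c=cv2.connectedComponentsWithStats(m)
    for j in range(1,k):
        if s[j,4]>40:
            q=W[l==j];r=cv2.minAreaRect(q[:,:2].astype(np.float32));print(s[j,:].tolist(),np.round(r[0],3),np.round(r[1],3),round(r[2],1),"zmax",np.percentile(q[:,2],98).round(3),np.median(p[l==j],0))
    np.save("/tmp/W"+n,W)
E
```

```text
scene [[49.0, 310.0], [183.0, 98.0], [193.0, 149.0]]
blue [ 175  149   50   53 1060] [[0.402, -0.153, 0.014], [0.463, -0.124, 0.088], [0.545, -0.088, 0.096]]
0.01 0.03 95 ((0.46560046076774597, -0.12713879346847534), (0.024660583585500717, 0.14149396121501923), 63.618438720703125) [ 0.45  -0.123  0.022]
0.04 0.06 147 ((0.4673815965652466, -0.12975487112998962), (0.02913697436451912, 0.14847895503044128), 63.5758056640625) [ 0.452 -0.125  0.05 ]
0.07 0.09 213 ((0.4730622172355652, -0.12014303356409073), (0.033373747020959854, 0.1487569361925125), 73.17466735839844) [ 0.463 -0.129  0.083]
0.092 0.1 313 ((0.4746713638305664, -0.12142421305179596), (0.03571518510580063, 0.1525263786315918), 73.02395629882812) [ 0.472 -0.119  0.093]
[74, 90, 60, 74, 3036] [0.518 0.246] [0.278 0.144] 47.1 zmax 0.125 [239. 198. 158.]
[236, 91, 35, 49, 125] [ 0.817 -0.1  ] [0.264 0.012] 4.1 zmax 0.02 [146. 106.  56.]
[186, 96, 22, 6, 52] [0.807 0.116] [0.022 0.074] 14.0 zmax 0.018 [110.  64. 126.]
[183, 101, 22, 6, 55] [0.776 0.109] [0.015 0.076] 16.4 zmax 0.019 [110.  62. 128.]
[230, 140, 8, 17, 44] [ 0.643
[... 1289 characters left out ...]
26 [191. 176. 143.]
[238, 95, 42, 6, 94] [0.817 0.255] [0.031 0.138] 44.7 zmax 0.018 [151.  98. 163.]
[255, 99, 22, 6, 50] [0.813 0.215] [0.014 0.077] 28.7 zmax 0.019 [138.5  85.  159. ]
[253, 106, 33, 16, 102] [0.776 0.145] [0.143 0.031] 88.2 zmax 0.018 [140.  84. 156.]
[272, 110, 20, 9, 59] [0.805 0.116] [0.016 0.075] 11.3 zmax 0.019 [129.  78. 148.]
[280, 123, 96, 108, 405] [ 0.704 -0.194] [0.486 0.226] 48.0 zmax 0.019 [156. 124.  69.]
[196, 148, 70, 50, 2545] [ 0.475 -0.116] [0.05 0.16] 70.9 zmax 0.098 [34. 50. 97.]
[222, 201, 107, 89, 2907] [ 0.444 -0.363] [0.152 0.247] 86.4 zmax 0.098 [164. 141. 107.]
[294, 238, 34, 37, 534] [ 0.45  -0.428] [0.088 0.036] 7.8 zmax 0.056 [155. 106.  63.]
```

```bash
python3 - <<'E'
from h import *
for n in("scene","side"):
    z=np.load(f"/tmp/{n}.npz");p=z["p"].astype(int);W=z["W"];X,Y,Z=W[...,0],W[...,1],W[...,2]
    wood=(p[...,0]-p[...,2]>35)&(p[...,0]>120)
    for a,b in((.046,.056),(.028,.038)):
        m=wood&(Z>a)&(Z<b)&(X>.3)&(X<.6)&(Y>-.385)&(Y<-.25)
        q=W[m];r=cv2.minAreaRect(q[:,:2].astype(np.float32));print(n,a,len(q),np.round(r[0],3),np.round(r[1],3),round(r[2],1))
        print(cv2.boxPoints(r).round(3).tolist())
    m=(Z>.085)&(Z<.11)&(X>.35)&(X<.6)&(Y>-.2)&(Y<-.04)
    q=W[m];r=cv2.minAreaRect(q[:,:2].astype(np.float32));print("boxtop",np.round(r[0],3),np.round(r[1],3),round(r[2],1),cv2.boxPoints(r).round(3).tolist())
    m=(Z>.02)&(Z<.2)&(X>.3)&(X<.7)&(Y>.0)&(Y<.4); q=W[m];print("left stuff",np.percentile(q,[1,99],axis=0).round(3).tolist())
E
```

```text
scene 0.046 360 [ 0.453 -0.349] [0.013 0.235] 85.9
[[0.33500000834465027, -0.34700000286102295], [0.5690000057220459, -0.36399999260902405], [0.5699999928474426, -0.35100001096725464], [0.335999995470047, -0.33399999141693115]]
scene 0.028 284 [ 0.454 -0.322] [0.068 0.234] 85.5
[[0.33500000834465027, -0.34700000286102295], [0.5680000185966492, -0.36500000953674316], [0.5730000138282776, -0.296999990940094], [0.3400000035762787, -0.27900001406669617]]
boxtop [ 0.478 -0.116] [0.049 0.16 ] 72.7 [[0.39500001072883606, -0.11500000208616257], [0.546999990940094, -0.16300000250339508], [0.5619999766349792, -0.11599999666213989], [0.4090000092983246, -0.0689999982714653]]
left stuff [[0.44, 0.122, 0.023], [0.64, 0.348, 0.144]]
side 0.046 560 [ 0.451 -0.35 ] [0.017 0.235] 86.2
[[0.3330000042915344, -0.3499999940395355], [0.5680000185966492, -0.3659999966621399], [0.5690000057220459, -0.3490000069141388], [0.33399999141693115, -0.3330000042915344]]
side 0.028 467 [ 0.453 -0.323] [0.07  0.235] 86.1
[[0.3330000042915344, -0.3499999940395355], [0.5669999718666077, -0.3659999966621399], [0.5720000267028809, -0.296999990940094], [0.33799999952316284, -0.2809999883174896]]
boxtop [ 0.475 -0.116] [0.048 0.159] 72.2 [[0.3919999897480011, -0.11400000005960464], [0.5429999828338623, -0.16300000250339508], [0.5580000281333923, -0.11699999868869781], [0.40700000524520874, -0.06800000369548798]]
left stuff [[0.44, 0.121, 0.022], [0.638, 0.338, 0.146]]
```

Box: lid top at ≈(0.484, −0.092), yaw ≈ −17.5°. Bay: inner face centre (0.453, −0.343), yaw ≈ −4°. I'll move to a stand-off left of the lid, jaws open and parallel to the box.

```bash
python3 -m creep '[{"x":-0.026,"y":-0.0135,"z":-0.02,"wz":-4.4},{"x":-0.026,"y":-0.0135,"z":-0.02,"wz":-4.4},{"x":-0.026,"y":-0.0135,"z":-0.02,"wz":-4.4},{"x":-0.026,"y":-0.0135,"z":-0.02,"wz":-4.3},{"z":-0.015},{"z":-0.015},{}]'
python3 - <<'E'
from h import *
p,d,i=grab("side"); save(cv2.resize(p[60:270,120:400],(800,600)),"side1.png")
E
```

```text
validation failed for argument at $[0]...
```

View pics/side1.png

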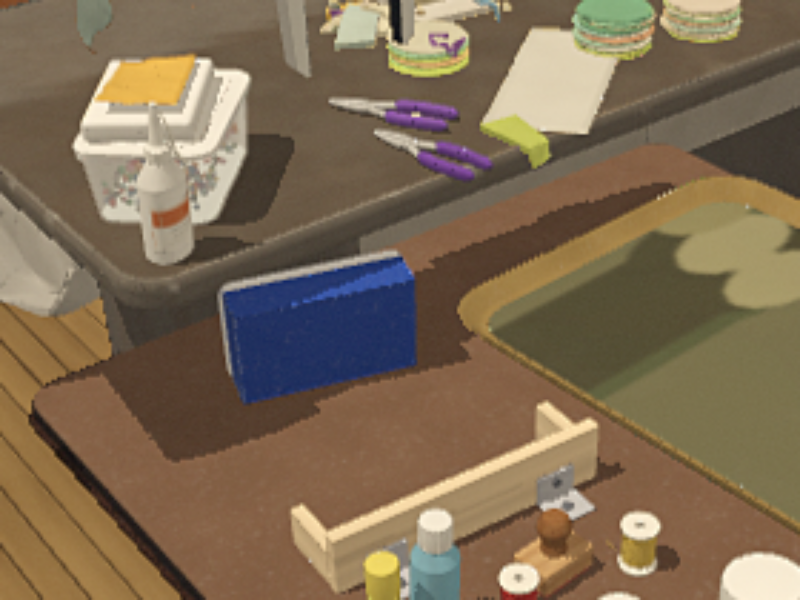

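The move was refused and the arm hasn't moved; the picture shows the box still standing. I'll test the row format with one small row.

```bash
python3 -m creep '[{"x":-0.026,"y":-0.013,"z":-0.02,"wx":0,"wy":0,"wz":-4.4,"hand":0.093}]'; python3 -m creep '[{"x":-0.026,"y":-0.013,"z":-0.02,"wz":-4.4}]'
```

```text
t: 0.28
tool_pos: [0.5755, -0.0127, 0.1678]
orientation: [2.304, 2.133, 0.003]
force: [0.0, -0.3, -0.6]
opening: 0.093validation failed for argument at $[0]...
```

All seven keys are required in every row. Continuing.

```bash
python3 -m creep '[{"x":-0.026,"y":-0.014,"z":-0.02,"wx":0,"wy":0,"wz":-4.4,"hand":0.093},{"x":-0.026,"y":-0.014,"z":-0.02,"wx":0,"wy":0,"wz":-4.4,"hand":0.093},{"x":-0.026,"y":-0.013,"z":-0.02,"wx":0,"wy":0,"wz":-4.3,"hand":0.093},{"x":0,"y":0,"z":-0.015,"wx":0,"wy":0,"wz":0,"hand":0.093},{"x":0,"y":0,"z":-0.015,"wx":0,"wy":0,"wz":0,"hand":0.093},{"x":0,"y":0,"z":0,"wx":0,"wy":0,"wz":0,"hand":0.093}]'
python3 - <<'E'
from h import *
p,d,i=grab("side"); save(cv2.resize(p[60:270,120:400],(800,600)),"side2.png")
E
```

```text
t: 1.02
tool_pos: [0.4956, -0.0534, 0.0754]
orientation: [-2.531, -1.858, 0.002]
force: [0.4, -0.4, 0.3]
opening: 0.0928
```

View pics/side2.png

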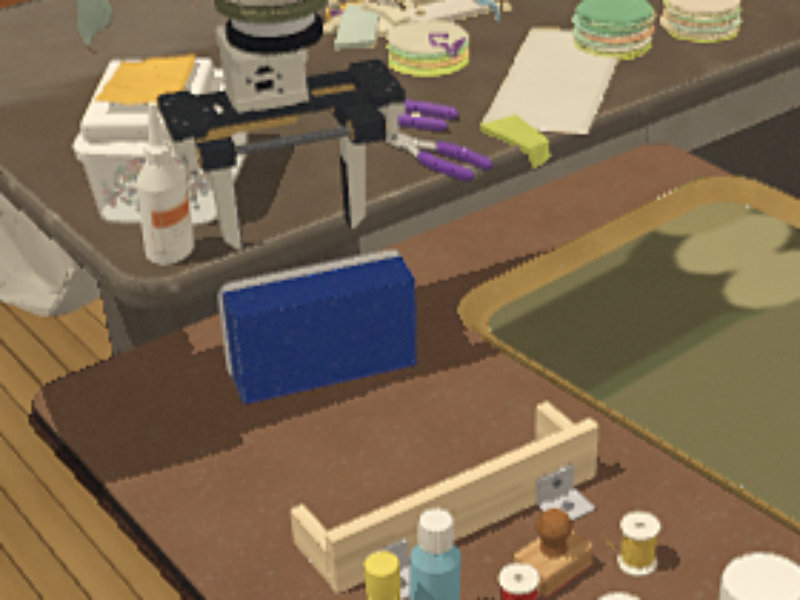

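The open fingers (at (230,240) and (355,220)) stand behind the box, parallel to its length. Now pushing forward slowly.

```bash
python3 -m creep '[{"x":-0.003,"y":-0.0095,"z":0,"wx":0,"wy":0,"wz":0,"hand":0.093},{"x":-0.003,"y":-0.0095,"z":0,"wx":0,"wy":0,"wz":0,"hand":0.093},{"x":-0.0015,"y":-0.005,"z":0,"wx":0,"wy":0,"wz":0,"hand":0.093},{"x":-0.0015,"y":-0.005,"z":0,"wx":0,"wy":0,"wz":0,"hand":0.093},{"x":-0.0015,"y":-0.005,"z":0,"wx":0,"wy":0,"wz":0,"hand":0.093},{"x":-0.0015,"y":-0.005,"z":0,"wx":0,"wy":0,"wz":0,"hand":0.093}]'
python3 -m creep '[{"x":-0.0015,"y":-0.005,"z":0,"wx":0,"wy":0,"wz":0,"hand":0.093},{"x":-0.0015,"y":-0.005,"z":0,"wx":0,"wy":0,"wz":0,"hand":0.093}]'
cat > m.py <<'E'
from h import *
import sys
p,d,i=grab("side");W=world(d,i);Z=W[...,2]
m=(W[...,0]>.33)&(W[...,0]<.6)&(W[...,1]<-.04)&(W[...,1]>-.36)
hsv=cv2.cvtColor(p,cv2.COLOR_RGB2HSV)
b=m&(hsv[...,0]>108)&(hsv[...,0]<130)&(hsv[...,1]>150)
q=W[b];print("blue",len(q),np.nanpercentile(q,[2,50,98],axis=0).round(3).tolist())
if len(sys.argv)>1: save(cv2.resize(p[60:270,120:400],(800,600)),sys.argv[1])
E
python3 m.py
```

```text
t: 1.82
tool_pos: [0.4839, -0.0933, 0.0768]
orientation: [-2.534, -1.858, -0.0]
force: [-0.2, -0.5, -0.3]
opening: 0.093
t: 2.08
tool_pos: [0.4809, -0.1033, 0.0767]
orientation: [-2.533, -1.858, -0.0]
force: [0.3, 0.1, 0.9]
opening: 0.0931
blue 2354 [[0.402, -0.154, 0.004], [0.47, -0.129, 0.062], [0.543, -0.094, 0.095]]
```

```bash
python3 m.py side3.png
```

```text
blue 2368 [[0.402, -0.154, 0.004], [0.471, -0.129, 0.062], [0.543, -0.094, 0.096]]
```

View pics/side3.png

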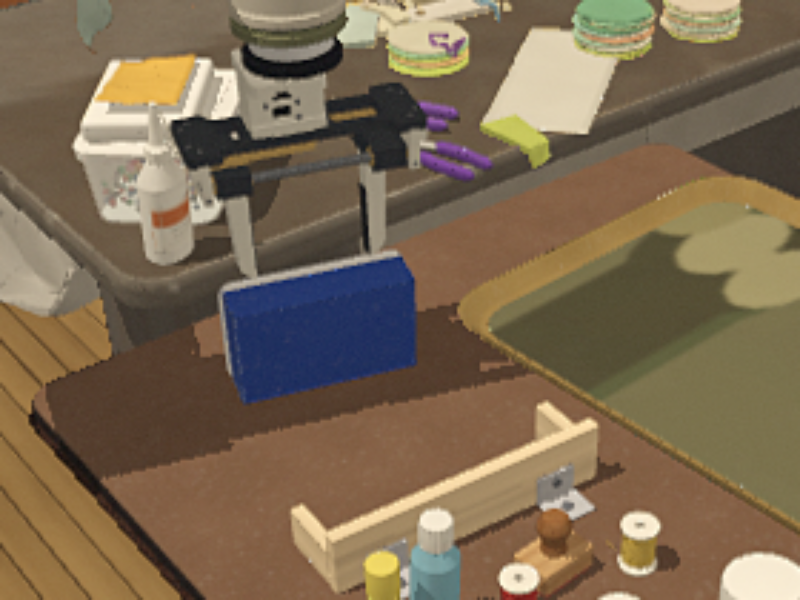

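```bash
python3 - <<'E'
from h import *
print(robot.read_state()["tool_pos"])
for n in("side","scene"):
    p,d,i=grab(n);W=world(d,i);Z=W[...,2]
    m=(W[...,0]>.38)&(W[...,0]<.6)&(W[...,1]<-.0)&(W[...,1]>-.2)
    q=W[m&(Z>.108)&(Z<.15)];print(n,len(q))
    if len(q):
        for s in(q[q[:,0]<.48],q[q[:,0]>.48]): 
            if len(s): print(len(s),np.nanpercentile(s,[2,50,98],axis=0).round(3).tolist())
    q=W[m&(Z>.085)&(Z<.106)];r=cv2.minAreaRect(q[:,:2].astype(np.float32));print(cv2.boxPoints(r).round(3).tolist())
p,d,i=grab("wrist");save(p,"wrist.png")
E
```

```text
[ 0.48086461 -0.10345715  0.07672176]
side 238
110 [[0.418, -0.1, 0.11], [0.425, -0.096, 0.132], [0.433, -0.08, 0.149]]
128 [[0.522, -0.132, 0.109], [0.527, -0.128, 0.132], [0.537, -0.111, 0.149]]
[[0.3930000066757202, -0.11900000274181366], [0.5450000166893005, -0.16099999845027924], [0.5580000281333923, -0.11299999803304672], [0.4059999883174896, -0.07100000232458115]]
scene 173
81 [[0.421, -0.098, 0.11], [0.425, -0.094, 0.131], [0.435, -0.079, 0.147]]
92 [[0.522, -0.13, 0.111], [0.528, -0.125, 0.131], [0.536, -0.11, 0.148]]
[[0.39399999380111694, -0.11400000005960464], [0.546999990940094, -0.16099999845027924], [0.5609999895095825, -0.11599999666213989], [0.40799999237060547, -0.0689999982714653]]
```

View pics/wrist.png

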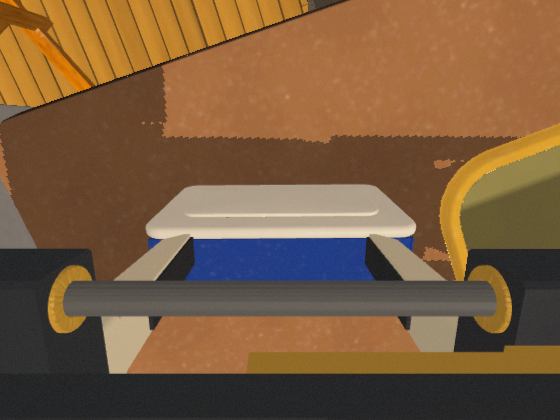

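The wrist picture shows the fingers over the box's top, tips near the lid rim ((190,235), (370,235)). The reported z would put them inside the box, so I'll check the real tip height.

```bash
python3 - <<'E'
from h import *
for n in("side","scene","wrist"):
    p,d,i=grab(n);W=world(d,i);Z=W[...,2]
    hsv=cv2.cvtColor(p,cv2.COLOR_RGB2HSV)
    g=(hsv[...,1]<90)
    for lo,hi in((.405,.445),(.51,.55)):
        m=(W[...,0]>lo)&(W[...,0]<hi)&(W[...,1]<-.06)&(W[...,1]>-.16)&(Z>.06)&(Z<.16)
        h,e=np.histogram(Z[m],np.arange(.06,.162,.006));print(n,lo,h.tolist())
        for a in np.arange(.09,.13,.006):
            s=W[m&(Z>=a)&(Z<a+.006)]
            if len(s): print("  z%.3f"%a,s[:,:2].min(0).round(3),s[:,:2].max(0).round(3),len(s))
s=robot.read_state();print(s["q"].round(3).tolist(),s["tool_pos"],s["force"])
E
```

```text
side 0.405 [43, 40, 34, 49, 39, 194, 36, 1, 5, 15, 18, 15, 16, 21, 17, 20]
  z0.090 [ 0.405 -0.13 ] [ 0.445 -0.075] 194
  z0.096 [ 0.408 -0.117] [ 0.444 -0.074] 36
  z0.102 [ 0.43  -0.097] [ 0.43  -0.097] 1
  z0.108 [ 0.426 -0.1  ] [ 0.431 -0.095] 5
  z0.114 [ 0.42 -0.1 ] [ 0.432 -0.081] 15
  z0.120 [ 0.419 -0.102] [ 0.433 -0.081] 18
  z0.126 [ 0.418 -0.098] [ 0.433 -0.078] 15
side 0.51 [33, 26, 31, 31, 26, 166, 37, 1, 12, 13, 18, 23, 19, 19, 20, 19]
  z0.090 [ 0.51  -0.159] [ 0.55  -0.108] 166
  z0.096 [ 0.51  -0.155] [ 0.55  -0.106] 37
  z0.102 [ 0.525 -0.119] [ 0.525 -0.119] 1
  z0.108 [ 0.522 -0.128] [ 0.53  -0.116] 12
  z0.114 [ 0.522 -0.132] [ 0.536 -0.114] 13
  z0.120 [ 0.521 -0.132] [ 0.537 -0.114] 18
  z0.126 [ 0.52 -0.13] [ 0.537 -0.112] 23
scene 0.405 [29, 29, 25, 31, 45, 175, 20, 1, 7, 5, 12, 14, 15, 15, 16, 11]
  z0.090 [ 0.405 -0.128] [ 0.445 -0.073] 175
  z0.096 [ 0.41 -0.1 ] [ 0.444 -0.075] 20
  z0.102 [ 0.433 -0.097] [ 0.433 -0.097] 1
  z0.108 [ 0.424 -0.097] [ 0.435 -0.094] 7
  z0.114 [ 0.422 -0.097] [ 0.431 -0.086] 5
  z0.120 [ 0.419 -0.098] [ 0.434 -0.08 ] 12
  z0
[... 564 characters left out ...]
.096 [ 0.407 -0.11 ] [ 0.445 -0.071] 866
  z0.108 [ 0.43  -0.096] [ 0.439 -0.077] 122
  z0.114 [ 0.427 -0.096] [ 0.439 -0.076] 198
  z0.120 [ 0.426 -0.096] [ 0.44  -0.076] 231
  z0.126 [ 0.426 -0.096] [ 0.439 -0.076] 260
wrist 0.51 [175, 187, 206, 440, 251, 1297, 1191, 0, 118, 197, 233, 262, 275, 286, 298, 318]
  z0.090 [ 0.51  -0.144] [ 0.55 -0.1 ] 1297
  z0.096 [ 0.51  -0.137] [ 0.55  -0.101] 1191
  z0.108 [ 0.523 -0.124] [ 0.537 -0.108] 118
  z0.114 [ 0.523 -0.124] [ 0.542 -0.108] 197
  z0.120 [ 0.523 -0.124] [ 0.541 -0.108] 233
  z0.126 [ 0.523 -0.124] [ 0.542 -0.108] 262
[-0.315, -0.083, 1.91, 0.0, 1.315, -0.01] [ 0.48104195 -0.10281493  0.07673617] [-0.37375598  1.40916647  0.03815574]
```

The three cameras agree that the tips are at z ≈ 0.107, although the state reports 0.077. So the reported z reads about 30 mm low (xy agrees), and the fingers passed above the box without touching it. I'll back off, go 32 mm lower, and check the tip height by camera.

```bash
python3 -m creep '[{"x":0.005,"y":0.0155,"z":0,"wx":0,"wy":0,"wz":0,"hand":0.093},{"x":0.005,"y":0.0155,"z":0,"wx":0,"wy":0,"wz":0,"hand":0.093},{"x":0.005,"y":0.0155,"z":0,"wx":0,"wy":0,"wz":0,"hand":0.093},{"x":0,"y":0,"z":-0.012,"wx":0,"wy":0,"wz":0,"hand":0.093},{"x":0,"y":0,"z":-0.012,"wx":0,"wy":0,"wz":0,"hand":0.093},{"x":0,"y":0,"z":-0.008,"wx":0,"wy":0,"wz":0,"hand":0.093},{"x":0,"y":0,"z":0,"wx":0,"wy":0,"wz":0,"hand":0.093}]'
cat > tip.py <<'E'
from h import *
t=robot.read_state()["tool_pos"];p,d,i=grab("wrist");W=world(d,i);f=W.reshape(-1,3)
v=np.arange(420)[:,None]+0*np.arange(560)
R=cv2.Rodrigues(np.array(i["rvec"],float))[0]
print("tool",t.round(4),"force",robot.read_state()["force"].round(1))
o=cv2.Rodrigues(robot.read_state()["orientation"])[0];L=(W-t)@o   # tool frame coords
for s in(-1,1):
    m=(abs(L[...,0])<.02)&(s*L[...,1]>.03)&(s*L[...,1]<.075)&(d<.3)&(d>0)
    h,e=np.histogram(W[...,2][m],np.arange(0,.2,.004));print(s,h.tolist())
E
python3 tip.py
```

```text
t: 3.35
tool_pos: [0.4949, -0.0566, 0.0434]
orientation: [-2.533, -1.856, 0.003]
force: [-0.7, -0.5, 0.3]
opening: 0.093
tool [ 0.4949 -0.0566  0.0434] force [ 0.   1.  -0.3]
-1 [1870, 0, 0, 0, 0, 0, 0, 0, 0, 0, 0, 0, 0, 0, 0, 0, 0, 0, 6, 98, 116, 138, 160, 171, 178, 192, 183, 204, 191, 203, 215, 208, 117, 86, 138, 153, 215, 295, 363, 502, 447, 528, 589, 512, 502, 757, 523, 0, 0]
1 [1914, 0, 0, 0, 0, 0, 0, 0, 0, 0, 0, 0, 0, 0, 0, 0, 0, 0, 12, 90, 126, 145, 155, 177, 170, 185, 193, 197, 207, 194, 216, 202, 120, 87, 138, 156, 210, 238, 254, 326, 272, 331, 347, 276, 205, 33, 0, 0, 0]
```

Tips are truly at z ≈ 0.075. Pushing.

```bash
python3 -m creep '[{"x":-0.003,"y":-0.0095,"z":0,"wx":0,"wy":0,"wz":0,"hand":0.093},{"x":-0.0015,"y":-0.005,"z":0,"wx":0,"wy":0,"wz":0,"hand":0.093},{"x":-0.0015,"y":-0.005,"z":0,"wx":0,"wy":0,"wz":0,"hand":0.093},{"x":-0.0012,"y":-0.004,"z":0,"wx":0,"wy":0,"wz":0,"hand":0.093},{"x":-0.0012,"y":-0.004,"z":0,"wx":0,"wy":0,"wz":0,"hand":0.093},{"x":-0.0012,"y":-0.004,"z":0,"wx":0,"wy":0,"wz":0,"hand":0.093}]'; python3 m.py
python3 -m creep '[{"x":-0.0012,"y":-0.004,"z":0,"wx":0,"wy":0,"wz":0,"hand":0.093},{"x":-0.0012,"y":-0.004,"z":0,"wx":0,"wy":0,"wz":0,"hand":0.093},{"x":-0.0012,"y":-0.004,"z":0,"wx":0,"wy":0,"wz":0,"hand":0.093}]'; python3 m.py
```

```text
t: 4.15
tool_pos: [0.4867, -0.088, 0.045]
orientation: [2.533, 1.858, 0.001]
force: [0.7, 1.8, 1.4]
opening: 0.0928
blue 2306 [[0.401, -0.159, 0.005], [0.47, -0.132, 0.065], [0.541, -0.098, 0.097]]
t: 4.58
tool_pos: [0.4827, -0.1003, 0.0448]
orientation: [2.533, 1.858, -0.0]
force: [-0.7, 0.3, 1.6]
opening: 0.0933
blue 2134 [[0.397, -0.173, 0.006], [0.466, -0.142, 0.07], [0.538, -0.11, 0.098]]
```

It's tipping (the top moves and rises). Continuing.

```bash
python3 -m creep '[{"x":-0.0012,"y":-0.004,"z":0,"wx":0,"wy":0,"wz":0,"hand":0.093},{"x":-0.0012,"y":-0.004,"z":0,"wx":0,"wy":0,"wz":0,"hand":0.093},{"x":-0.0012,"y":-0.004,"z":0,"wx":0,"wy":0,"wz":0,"hand":0.093}]'; python3 m.py
python3 -m creep '[{"x":-0.0012,"y":-0.004,"z":0,"wx":0,"wy":0,"wz":0,"hand":0.093},{"x":-0.0012,"y":-0.004,"z":0,"wx":0,"wy":0,"wz":0,"hand":0.093},{"x":-0.0012,"y":-0.004,"z":0,"wx":0,"wy":0,"wz":0,"hand":0.093}]'; python3 m.py side4.png
```

```text
t: 5.0
tool_pos: [0.479, -0.1123, 0.0446]
orientation: [-2.533, -1.858, 0.0]
force: [0.6, 1.0, 1.1]
opening: 0.0932
blue 1894 [[0.394, -0.187, 0.008], [0.462, -0.154, 0.076], [0.535, -0.117, 0.097]]
t: 5.42
tool_pos: [0.4754, -0.1243, 0.0447]
orientation: [-2.533, -1.858, 0.0]
force: [-0.6, -0.1, 0.6]
opening: 0.0931
blue 1049 [[0.382, -0.22, 0.039], [0.449, -0.192, 0.064], [0.522, -0.128, 0.08]]
```

View pics/side4.png

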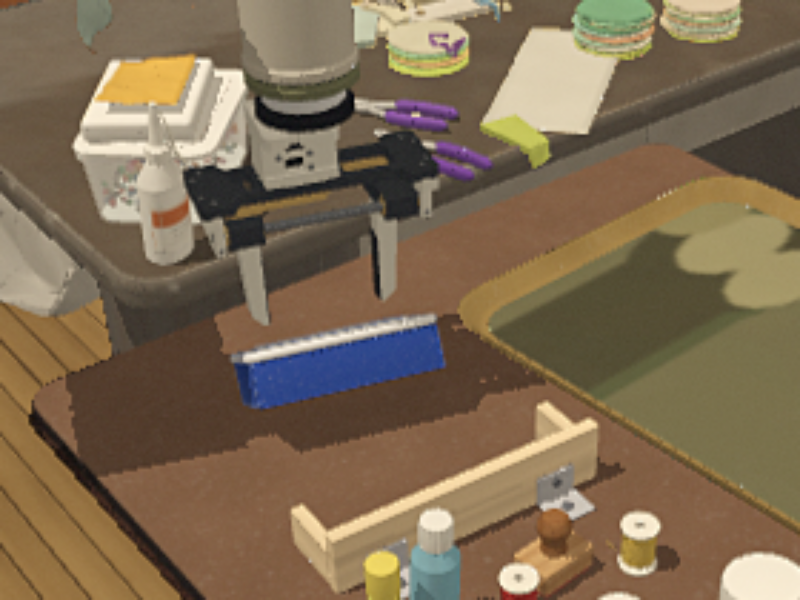

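The box has passed its balance point and is falling toward the bay. I'll back off, let it settle, and measure.

```bash
python3 -m creep '[{"x":0.003,"y":0.010,"z":0,"wx":0,"wy":0,"wz":0,"hand":0.093},{"x":0.003,"y":0.010,"z":0,"wx":0,"wy":0,"wz":0,"hand":0.093},{"x":0.003,"y":0.010,"z":0,"wx":0,"wy":0,"wz":0,"hand":0.093},{"x":0,"y":0,"z":0,"wx":0,"wy":0,"wz":0,"hand":0.093},{"x":0,"y":0,"z":0,"wx":0,"wy":0,"wz":0,"hand":0.093}]'
cat > flat.py <<'E'
from h import *
import sys
bx=np.array([np.sin(np.radians(-4)),-np.cos(np.radians(-4))]);F=np.array([.453,-.343]);by=np.array([-bx[1],bx[0]])
for n in("side","scene"):
    p,d,i=grab(n);W=world(d,i);Z=W[...,2];hsv=cv2.cvtColor(p,cv2.COLOR_RGB2HSV)
    m=(W[...,0]>.36)&(W[...,0]<.56)&(W[...,1]<-.1)&(W[...,1]>-.36)&(Z>.038)&(Z<.055)&(hsv[...,1]<70)
    k,l,s,c=cv2.connectedComponentsWithStats(m.astype(np.uint8));j=1+s[1:,4].argmax()
    q=W[l==j];r=cv2.minAreaRect(q[:,:2].astype(np.float32));B=cv2.boxPoints(r)
    print(n,len(q),"c",np.round(r[0],4),"size",np.round(r[1],3),"ang",round(r[2],1),"z",np.median(q[:,2]).round(3));print(" corners bay frame",[( round(float((b-F)@bx)*1000),round(float((b-F)@by)*1000)) for b in B])
    if len(sys.argv)>1 and n=="side": save(cv2.resize(p[60:270,120:400],(800,600)),sys.argv[1])
E
python3 flat.py side5.png
```

```text
t: 6.1
tool_pos: [0.4846, -0.0938, 0.0447]
orientation: [2.533, 1.858, -0.0]
force: [-0.6, -0.0, 0.6]
opening: 0.093
side 1795 c [ 0.4578 -0.1783] size [0.105 0.162] ang 73.8 z 0.045
 corners bay frame [(-131, -97), (-96, 61), (-199, 84), (-233, -75)]
scene 1653 c [ 0.4596 -0.1755] size [0.104 0.162] ang 73.4 z 0.044
 corners bay frame [(-134, -96), (-99, 63), (-201, 85), (-236, -73)]
```

View pics/side5.png

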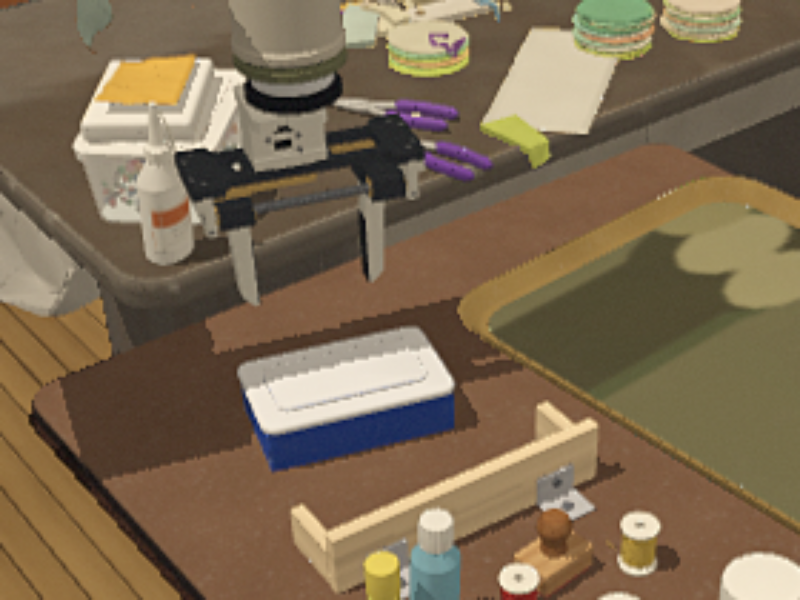

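The box lies flat, lid up, at yaw −16.4° and nearly centred on the bay (lateral −7 mm). I'll lower the fingers to about 20 mm true height and approach the catch side.

```bash
python3 -m creep '[{"x":0,"y":0,"z":-0.014,"wx":0,"wy":0,"wz":0,"hand":0.093},{"x":0,"y":0,"z":-0.014,"wx":0,"wy":0,"wz":0,"hand":0.093},{"x":0,"y":0,"z":-0.014,"wx":0,"wy":0,"wz":0,"hand":0.093},{"x":0,"y":0,"z":-0.010,"wx":0,"wy":0,"wz":0,"hand":0.093},{"x":-0.0015,"y":-0.005,"z":0,"wx":0,"wy":0,"wz":0,"hand":0.093},{"x":-0.0015,"y":-0.005,"z":0,"wx":0,"wy":0,"wz":0,"hand":0.093},{"x":-0.0015,"y":-0.005,"z":0,"wx":0,"wy":0,"wz":0,"hand":0.093}]'
python3 tip.py
python3 -m creep '[{"x":-0.0012,"y":-0.004,"z":0,"wx":0,"wy":0,"wz":0,"hand":0.093},{"x":-0.0012,"y":-0.004,"z":0,"wx":0,"wy":0,"wz":0,"hand":0.093},{"x":-0.0012,"y":-0.004,"z":0,"wx":0,"wy":0,"wz":0,"hand":0.093},{"x":-0.0012,"y":-0.004,"z":0,"wx":0,"wy":0,"wz":0,"hand":0.093}]'; python3 flat.py
```

```text
t: 7.08
tool_pos: [0.4806, -0.1096, -0.0066]
orientation: [2.533, 1.857, 0.001]
force: [1.5, 0.3, 0.7]
opening: 0.0933
tool [ 0.4806 -0.1096 -0.0066] force [ 0.3 -0.  -0.6]
-1 [2264, 0, 0, 0, 0, 0, 56, 110, 134, 144, 168, 173, 186, 184, 192, 201, 203, 199, 214, 192, 47, 139, 129, 190, 248, 342, 427, 495, 477, 574, 562, 513, 438, 1067, 0, 0, 0, 0, 0, 0, 0, 0, 0, 0, 0, 0, 0, 0, 0]
1 [2380, 0, 0, 0, 0, 0, 49, 104, 138, 147, 162, 168, 189, 184, 210, 180, 206, 208, 207, 197, 50, 133, 139, 178, 224, 239, 286, 321, 278, 356, 327, 255, 117, 0, 0, 0, 0, 0, 0, 0, 0, 0, 0, 0, 0, 0, 0, 0, 0]
t: 7.62
tool_pos: [0.4754, -0.1249, -0.0072]
orientation: [-2.533, -1.858, -0.001]
force: [1.3, 2.2, 1.4]
opening: 0.093
side 1860 c [ 0.4566 -0.1794] size [0.108 0.162] ang 71.5 z 0.045
 corners bay frame [(-131, -100), (-91, 57), (-196, 84), (-236, -73)]
scene 1708 c [ 0.4589 -0.1759] size [0.114 0.163] ang 74.2 z 0.044
 corners bay frame [(-128, -97), (-94, 62), (-206, 86), (-240, -74)]
```

Contact made (~2.5 N). Now pushing while turning to the bay's yaw.

```bash
python3 -m creep '[{"x":-0.0008,"y":-0.005,"z":0,"wx":0,"wy":0,"wz":1.25,"hand":0.093},{"x":-0.0008,"y":-0.005,"z":0,"wx":0,"wy":0,"wz":1.25,"hand":0.093},{"x":-0.0008,"y":-0.005,"z":0,"wx":0,"wy":0,"wz":1.25,"hand":0.093},{"x":-0.0008,"y":-0.005,"z":0,"wx":0,"wy":0,"wz":1.25,"hand":0.093},{"x":-0.0008,"y":-0.005,"z":0,"wx":0,"wy":0,"wz":1.25,"hand":0.093}]'; python3 flat.py; python3 -m creep '[{"x":-0.0008,"y":-0.005,"z":0,"wx":0,"wy":0,"wz":1.35,"hand":0.093},{"x":-0.0008,"y":-0.005,"z":0,"wx":0,"wy":0,"wz":1.35,"hand":0.093},{"x":-0.0008,"y":-0.005,"z":0,"wx":0,"wy":0,"wz":1.35,"hand":0.093},{"x":-0.0008,"y":-0.005,"z":0,"wx":0,"wy":0,"wz":1.35,"hand":0.093},{"x":-0.0008,"y":-0.005,"z":0,"wx":0,"wy":0,"wz":1.35,"hand":0.093}]'; python3 flat.py side6.png
```

```text
t: 8.35
tool_pos: [0.4712, -0.1504, -0.0073]
orientation: [-2.427, -1.995, 0.0]
force: [-0.6, 1.9, 1.2]
opening: 0.0931
side 1949 c [ 0.4593 -0.2037] size [0.115 0.161] ang 77.9 z 0.045
 corners bay frame [(-94, -91), (-71, 68), (-185, 85), (-208, -75)]
scene 1738 c [ 0.4607 -0.2014] size [0.116 0.161] ang 78.9 z 0.044
 corners bay frame [(-94, -89), (-74, 71), (-189, 85), (-209, -75)]
t: 9.07
tool_pos: [0.4671, -0.1753, -0.0073]
orientation: [-2.305, -2.134, 0.0]
force: [-0.2, 1.0, 1.0]
opening: 0.093
side 2050 c [ 0.4615 -0.2271] size [0.118 0.162] ang 85.6 z 0.045
 corners bay frame [(-58, -81), (-56, 81), (-175, 82), (-176, -80)]
scene 1765 c [ 0.4628 -0.2266] size [0.116 0.164] ang 85.1 z 0.044
 corners bay frame [(-60, -81), (-58, 83), (-173, 85), (-176, -79)]
```

View pics/side6.png

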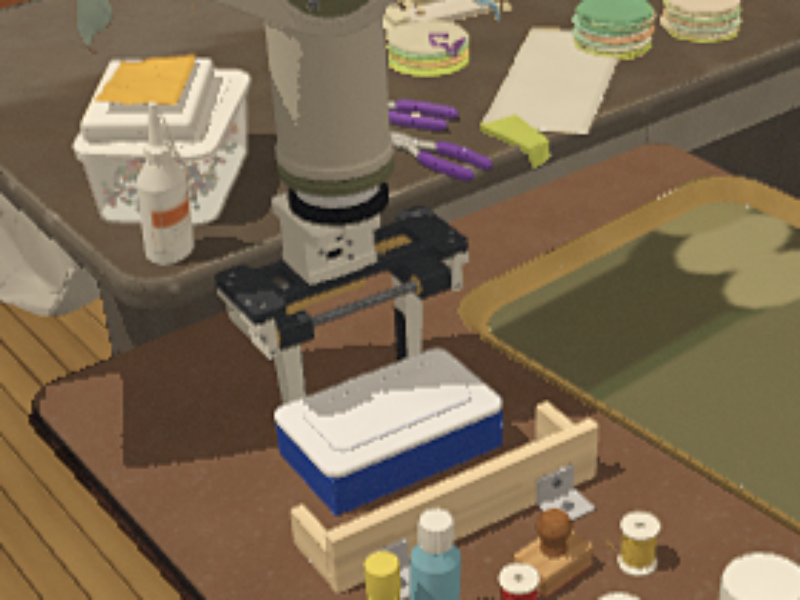

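The box is parallel to the bay, centred (corners ±81 mm) and 58 mm from the board. Pushing straight in.

```bash
python3 -m creep '[{"x":-0.0004,"y":-0.006,"z":0,"wx":0,"wy":0,"wz":0,"hand":0.093},{"x":-0.0004,"y":-0.006,"z":0,"wx":0,"wy":0,"wz":0,"hand":0.093},{"x":-0.0004,"y":-0.006,"z":0,"wx":0,"wy":0,"wz":0,"hand":0.093},{"x":-0.0004,"y":-0.006,"z":0,"wx":0,"wy":0,"wz":0,"hand":0.093},{"x":-0.0004,"y":-0.006,"z":0,"wx":0,"wy":0,"wz":0,"hand":0.093},{"x":-0.0004,"y":-0.006,"z":0,"wx":0,"wy":0,"wz":0,"hand":0.093},{"x":-0.0004,"y":-0.006,"z":0,"wx":0,"wy":0,"wz":0,"hand":0.093},{"x":-0.0004,"y":-0.006,"z":0,"wx":0,"wy":0,"wz":0,"hand":0.093}]'; python3 flat.py; python3 -m creep '[{"x":-0.0002,"y":-0.002,"z":0,"wx":0,"wy":0,"wz":0,"hand":0.093},{"x":-0.0002,"y":-0.002,"z":0,"wx":0,"wy":0,"wz":0,"hand":0.093}]';python3 -m creep '[{"x":-0.0002,"y":-0.002,"z":0,"wx":0,"wy":0,"wz":0,"hand":0.093}]'
```

```text
t: 10.18
tool_pos: [0.4641, -0.2233, -0.0072]
orientation: [-2.307, -2.132, -0.0]
force: [-0.3, 3.0, 0.6]
opening: 0.0928
side 2187 c [ 0.4564 -0.2831] size [0.131 0.164] ang 84.6 z 0.045
 corners bay frame [(4, -85), (8, 80), (-123, 83), (-128, -81)]
scene 1832 c [ 0.46   -0.2759] size [0.115 0.163] ang 84.5 z 0.044
 corners bay frame [(-12, -80), (-8, 82), (-123, 85), (-127, -77)]
t: 10.52
tool_pos: [0.4637, -0.2268, -0.0073]
orientation: [-2.307, -2.133, -0.0]
force: [-0.8, 3.2, 1.6]
opening: 0.0931
t: 10.65
tool_pos: [0.4635, -0.2289, -0.0073]
orientation: [-2.307, -2.133, -0.0]
force: [0.2, 3.2, 0.8]
opening: 0.0928
```

Continuing in small steps, watching the force for the stop.

```bash
for k in 1 2; do :; done; python3 -m creep '[{"x":-0.0001,"y":-0.0015,"z":0,"wx":0,"wy":0,"wz":0,"hand":0.093}]'; python3 -m creep '[{"x":-0.0001,"y":-0.0015,"z":0,"wx":0,"wy":0,"wz":0,"hand":0.093}]'; python3 -m creep '[{"x":-0.0001,"y":-0.0015,"z":0,"wx":0,"wy":0,"wz":0,"hand":0.093}]'
```

```text
t: 10.78
tool_pos: [0.4634, -0.2305, -0.0073]
orientation: [-2.307, -2.133, -0.0]
force: [-0.7, 2.9, 1.4]
opening: 0.0932
t: 10.9
tool_pos: [0.4633, -0.232, -0.0073]
orientation: [-2.307, -2.133, -0.0]
force: [0.9, 2.2, 1.0]
opening: 0.0933
t: 11.02
tool_pos: [0.4632, -0.2335, -0.0073]
orientation: [-2.307, -2.133, 0.0]
force: [0.6, 2.3, 1.5]
opening: 0.0929
```

```bash
python3 -m creep '[{"x":-0.0001,"y":-0.001,"z":0,"wx":0,"wy":0,"wz":0,"hand":0.093}]'; python3 -m creep '[{"x":-0.0001,"y":-0.001,"z":0,"wx":0,"wy":0,"wz":0,"hand":0.093}]'; python3 - <<'E'
from h import *
bx=np.array([np.sin(np.radians(-4)),-np.cos(np.radians(-4))]);F=np.array([.453,-.343]);by=np.array([-bx[1],bx[0]])
for n in("side","scene"):
    p,d,i=grab(n);W=world(d,i);u=(W[...,:2]-F)@bx;v=(W[...,:2]-F)@by;Z=W[...,2];s=cv2.cvtColor(p,cv2.COLOR_RGB2HSV)[...,1]
    for lo in(-70,-35,0,35):
        k=(v>lo/1e3)&(v<lo/1e3+.035)&(u>-.1)&(u<.03)
        lid=k&(Z>.038)&(Z<.05)&(s<60); bd=k&(Z>.048)&(Z<.057)&(s>70)
        print(n,lo,"lid front",np.percentile(u[lid],99).round(4),"board top",np.percentile(u[bd],[2,50]).round(4),bd.sum())
E
```

```text
t: 11.15
tool_pos: [0.4631, -0.2342, -0.0073]
orientation: [-2.307, -2.132, -0.001]
force: [1.0, 7.4, 3.1]
opening: 0.093
t: 11.28
tool_pos: [0.4631, -0.2343, -0.0073]
orientation: [-2.305, -2.132, -0.002]
force: [1.0, 11.7, 6.2]
opening: 0.093
side -70 lid front -0.0077 board top [0.0011 0.0086] 71
side -35 lid front -0.0082 board top [0.0023 0.0082] 75
side 0 lid front -0.0078 board top [0.001  0.0077] 68
side 35 lid front -0.0067 board top [0.0005 0.0086] 65
scene -70 lid front -0.0032 board top [0.0019 0.0071] 42
scene -35 lid front -0.0038 board top [0.0017 0.0068] 42
scene 0 lid front -0.0028 board top [0.0026 0.0073] 38
scene 35 lid front -0.0041 board top [0.0025 0.0077] 35
```

The force jumped to 12 N exactly where board contact was predicted. One more millimetre to seat it, then retreat.

```bash
python3 -m creep '[{"x":-0.0001,"y":-0.001,"z":0,"wx":0,"wy":0,"wz":0,"hand":0.093},{"x":0,"y":0,"z":0,"wx":0,"wy":0,"wz":0,"hand":0.093}]'; python3 -m creep '[{"x":0.0002,"y":0.003,"z":0,"wx":0,"wy":0,"wz":0,"hand":0.093},{"x":0.0003,"y":0.005,"z":0,"wx":0,"wy":0,"wz":0,"hand":0.093},{"x":0.001,"y":0.015,"z":0,"wx":0,"wy":0,"wz":0,"hand":0.093},{"x":0.002,"y":0.025,"z":0,"wx":0,"wy":0,"wz":0,"hand":0.093},{"x":0,"y":0.03,"z":0,"wx":0,"wy":0,"wz":0,"hand":0.093},{"x":0,"y":0.03,"z":0.02,"wx":0,"wy":0,"wz":0,"hand":0.093},{"x":0,"y":0.02,"z":0.03,"wx":0,"wy":0,"wz":0,"hand":0.093},{"x":0,"y":0.0,"z":0.03,"wx":0,"wy":0,"wz":0,"hand":0.093},{"x":0,"y":0.0,"z":0,"wx":0,"wy":0,"wz":0,"hand":0.093}]'
python3 flat.py; python3 - <<'E'
from h import *
p,d,i=grab("scene");save(cv2.resize(p[140:290,180:380],(800,600),interpolation=cv2.INTER_CUBIC),"scene_end.png")
E
```

```text
t: 11.62
tool_pos: [0.463, -0.2343, -0.0073]
orientation: [-2.304, -2.131, -0.003]
force: [-0.8, 13.8, 6.9]
opening: 0.0931
t: 12.75
tool_pos: [0.4685, -0.1084, 0.0755]
orientation: [2.302, 2.13, 0.004]
force: [1.6, -0.7, 0.2]
opening: 0.093
side 1936 c [ 0.456  -0.2924] size [0.109 0.162] ang 84.5 z 0.045
 corners bay frame [(2, -83), (6, 79), (-103, 82), (-107, -80)]
scene 1766 c [ 0.4579 -0.2932] size [0.106 0.162] ang 85.7 z 0.044
 corners bay frame [(3, -80), (4, 82), (-103, 83), (-104, -79)]
```

View pics/scene_end.png

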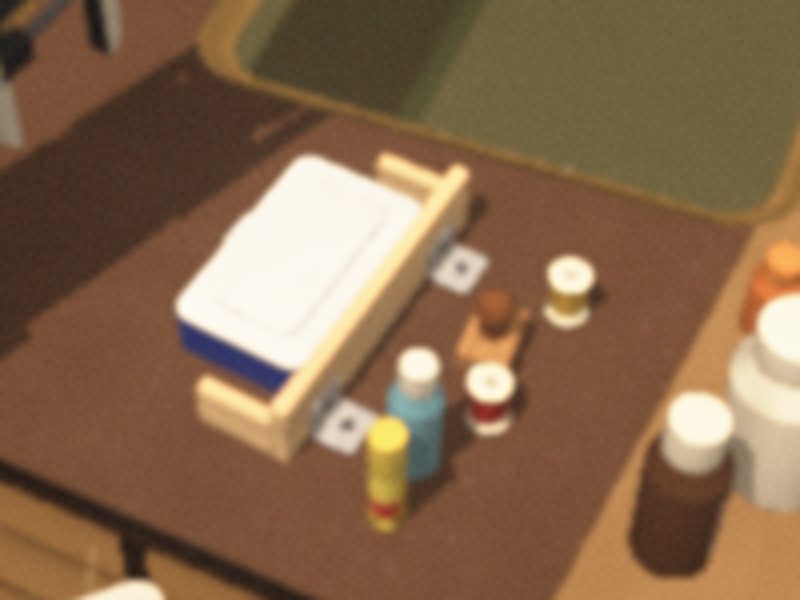

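The box lies flat, lid up, flush along the whole board ((415,210) to (290,375)), with gaps to both cheeks and the bystanders upright in place. The robot is clear, so I'm handing in.

```bash
python3 -c "
from plant import robot
print(robot.close_job())"
```

```text
the job is handed in; nothing more can be done
None
```

I tipped the box over to the right with the open fingers and it dropped flat with the lid up. I then pushed it along the table, turning it about 12° on the way, until it met the back board. I handed in just after t = 12.8 s. The box was never gripped or lifted.

- **Seating:** the push force rose from about 3 N to 14 N at the predicted contact point.
- **Final pose:** both cameras put the lid's rim parallel to the board to within about 1.5°. Its front edge is level with the board's face, within the few millimetres of camera error. The box is centred between the cheeks to within a few millimetres.
- **Bystanders:** in the last picture they stand upright where they were. I judged this by eye and did not re-measure their positions.
- **Robot:** it was clear of everything before hand-in.

**Problems and disagreements:**
- **Tip height:** the reported tool height reads about 31 mm lower than the fingertips measured by the cameras. My first push therefore passed over the box without touching it. I corrected for the difference afterwards.
- **Refused moves:** two calls were refused because every row needs all its keys. The arm did not move for those.
- **Depth checks near contact:** with the box already pressing on the board, a direct check of the gap read 3–8 mm. After I retreated, the outline check read 2–6 mm past the board's face. I relied on the contact force and the final picture instead.

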